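Index and lock the stall's sharpening wheel

TASK

The stall's hand-turned sharpener needs its stone locked for the next demonstration. Rub the rim of the stone round with a light fingertip from above, using no more than about 20 N anywhere on the machine, until the orange mark that is hidden inside the housing stands at the very top, in line with the white pointer, and let the stone stand still there. Then slide the lock bolt fully home so that it holds the stone, and leave the carton, bottle and screwdriver where they are.

Things in the scene. Friction and masses are not known exactly. Their poses are not given: they have to be found in the camera images.
- sharpener: Fixed bare-aluminium box-shaped sharpener, deck 155 mm above the table, reaching x = -135 to 135 and y = -60 to 138 mm. Origin: on the table, straight below the wheel's centre. x: across the axle, along the rim at the top; y: along the axle towards the lock bolt; z up. The stone stands 57 mm proud of the deck through a slot.
- wheel: Grey sharpening stone, a solid hard wheel of radius about 100 mm, 40 mm wide, 2.4 kg or so. Origin: its centre, on the axle, 112 mm above the table. Its y is the axle, its own z points to the orange mark. Turns without limit both ways, balanced, bearing drag about 0.03 N m, coasts up to about 1 s. Rubbing the top of the rim 10 mm towards the sharpener's +x turns it 0.1 rad.
- rim_top (a point): Fixed point above the axle, 212 mm above the table, where the top of the rim would be if the stone were round: here the mark must come. The stone is worn out of round, so the rim there rises and falls by up to 2 mm either way as it turns: follow it by force. It is hard (some 20 N per mm); above about 20 N it may chip. A thin white pointer stands beside it, at y = -38 mm, up to 203 mm.
- mark (a point): Centre of the orange stripe, 8 mm wide, painted across the stone's rim, about 99 mm from the wheel's centre. It starts out of sight inside the housing and can be seen from above when it is within about 60 degrees of the top.
- gap (a point): Middle of the only gap (about 15 mm wide) in the steel index ring on the bolt side of the stone (ring radius 62 to 78 mm, sharpener's y = 20 to 30 mm). It lies under the mark, turns with the stone, and lets the bolt in only when the mark is within about 5 mm of the top.
- guide (a point): Top centre of the fixed dark steel bolt guide on the deck, between stone and knob: 32 mm along x, 24 mm along y, top 200 mm above the table.
- bolt (a joint): Slide of the steel lock bolt: 0 to 3 mm at the start (open), grows as the bolt moves towards the stone (sharpener's -y), 0.014 m fully home. It stays where it is left and takes about 2 N to slide. It stops against the index ring at 0.006 m if the mark is not at the top.
- bolt_knob (a point): Centre of the upright black round knob (18 mm across, 42 mm tall) at the outer end of the bolt, 197 mm above the table, at the sharpener's x = 0, y = 102 mm with the bolt fully open; it moves with the bolt. Free above and outside (+y): push it from outside or pinch it from above. Its foot is 21 mm above the deck.
- carton: Loose brown carton, 95 x 60 x 45 mm, bystander. Origin: centre of its underside.
- oil: Loose amber oil bottle, 44 mm across, 115 mm tall, bystander. Origin: centre of its underside.
- driver: Loose green-handled screwdriver lying on the table, 170 mm long, bystander. Origin: on its underside.

How it is judged:
By the outcome, as a careful person would: the job done as asked, in the order asked, and still so for the second after the job is handed in, with the robot touching nothing.
It also fails if it takes over 70 s, if anything falls off the work surface, if the arm or the gripper's body presses on something with over 40 N, if the wrist force passes 120 N, or if a joint passes its speed limit or range.

ROBOT

A 6-joint arm with a two-finger parallel gripper is mounted at the origin on the work surface. World frame = base frame: x ahead of the robot, y to its left, z up, the work surface at z = 0. Lengths are in m, angles in rad, forces in N, time in s.
With the tool pointing down it reaches from about 0.3 to 0.875 m from the base axis. Payload 6.4 kg.
Tool frame: the origin (TCP) lies at the very end of the fingers, on their centre line; the grasp point (between the pads) lies 19 mm behind it; z points along the fingers, y is the direction in which the jaws open and shut (so a half turn about z gives the same grasp; the last joint's range is limited). The gripper opens to 85 mm and grips with 20 to 120 N. Pads are 22 mm wide; open, the fingers measure 114 mm over their backs; the gripper's body (76 mm by 85 mm) begins 54 mm behind the grasp point. The pads swing forward as they close: fully open they stand 13 mm farther back than shut.
Start: joints at [1.126, 0.181, 1.607, -0, 1.354, -0.206], TCP at [0.136, 0.559, 0.231] pointing down, gripper open.
Joint ranges: [-2.99, 2.99], [-0.89, 2.07], [0.3, 2.58], [-1.14, 4.28], [0, 2.63], [-3.12, 3.12]. Speed limits (rad/s): [2.57, 2.57, 3.01, 3.14, 3.14, 3.14].

INTERFACE

Orientations are given as a unit quaternion [w, x, y, z].
In Python, from bench import * gives the robot as it stands.
- The arm moves only by the tool arm_command, never from a script. Its argument "motion" is text: rows parted by semicolons, each of 7 numbers parted by spaces: the shift along the tool's x, y, z in units of 0.2 m (1.0 is 0.2 m), then the turn, a rotation vector about the tool's x, y, z in units of 60 degrees (1.0 is 60 degrees), then the opening, from 0 (shut) to 1 (fully open). In form: tx ty tz ax ay az grip; .... A call has 1 to 10 rows; each row shifts and turns the pose as measured when the row begins, along the tool's axes as they then stand; what a row does not reach is not made up. A row lasts 1/12 s, in which the tool goes at most 41.7 mm and 7.16 degrees, less where a joint would pass 70% of its speed; a pose out of reach is approached as far as the arm can. A call with a number of a shift or a turn outside -1 to 1 is refused whole. A call with a gripper value outside its range is refused whole. The fingers move at their own pace and stop on an object; the grip force is fixed at half the most. Time passes only in rows, so rows that do not move let the fingers close. It gives the time, the measured TCP pose, the force and the opening at its end, in the units of the state.
- get_obs(): the state, without advancing time (a new reading comes with each control period).
- camera(name): name is "side" or "top"; returns a dict with "img" (384x512x3 uint8, red, green, blue), "intrinsics" (3x3 intrinsics, pixels), "pose" (4x4, takes a point from camera to world coordinates). Camera axes: x right, y down, z forward; pixel columns grow to the right and rows downward; lengths in m; the calibration is good to about 2 mm. A picture is of the moment at which its call begins. There is no depth.
- hand_in(): hands the job in, once; it reports no verdict.
Trained networks look in the newest picture that a camera, given by its name, has taken for a name from the list of things; names that differ only in an ending like _2 or _b are one class to them, and where a whole thing is asked for, a point or a joint stands for the part that bears it (a point fixed in the world has none). Each returns a list of dicts, best first, with "conf" (0 to 1); they miss things now and then, are a little off and sometimes report something else, mostly with a low value. They report only what shows in the picture. A call takes as long as a camera call.
- search_frame(camera, target): "box" ([left, top, right, bottom] in pixels, round what is visible of it).
The state is a dict: "time_s": time; "q": joint angles; "dq": joint speeds; "joint_efforts": joint torques, N m; "eef_pos": TCP position; "eef_rot": TCP orientation; "wrist_force": force on the tool from outside, world axes, zero at the start; "torque": the same for the moment, N m; "opening": opening from 0.0 (shut) to 1.0 (fully open).
Only numpy, scipy, OpenCV 4.12 (cv2) and the standard library are available. Lean on these libraries where they do the work, as an engineer would, in place of code of your own. Each camera call takes 0.05 s, during which the arm holds its last target.

## Working session

There is one attempt and no reset: what is moved stays moved. The work goes in short steps, Python scripts to look and compute and a tool call to move; the robot and the scene stay as the last step left them, time stands still between calls to the robot, and variables do not carry over. Pictures are saved under pics/ and viewed, and the job is handed in when it is done.

Besides the shell and the picture viewer there is one more tool, called after "Emit:" as name(argument=value, ...) on one line, values as JSON. arm_command: Moves the arm, as the interface text tells. Shifts and turns lie within -1 to 1; 1 stands for 0.2 m of shift or 60 degrees of turn. Its arguments: {"type":"object","properties":{"motion":{"type":"string"}},"required":["motion"]}

```bash
ls; mkdir -p pics; python3 - <<'E'
from bench import *
import cv2
o=get_obs(); print(o)
for n in ["side","top"]:
    c=camera(n); cv2.imwrite(f"pics/{n}0.png",c["img"][:,:,::-1]); print(n,c["intrinsics"],c["pose"])
    for t in ["sharpener","wheel","guide","bolt_knob","mark","carton","oil","driver"]:
        print(t,[(d["conf"],d["box"]) for d in search_frame(n,t)[:2]])
E
```

```text
pics
{'time_s': 0.0, 'q': array([ 1.12567918e+00,  1.81538028e-01,  1.60802896e+00,  1.29609380e-06,
        1.35380486e+00, -2.06296799e-01]), 'dq': array([ 0.00116019, -0.00054521,  0.00208958, -0.00072911,  0.00126045,
        0.00088653]), 'joint_efforts': array([ 9.51847178e-04, -4.44880128e+01, -3.51338375e+01, -2.77016596e-05,
        9.24492051e-03, -1.06538727e-05]), 'eef_pos': array([0.13575261, 0.55816448, 0.23037573]), 'eef_rot': array([-2.85252459e-04,  1.19126694e-01,  9.92878663e-01, -8.42626524e-04]), 'wrist_force': array([-0.31391784,  0.75154314,  0.38236117]), 'torque': array([ 0.00493205, -0.0397805 ,  0.01348809]), 'opening': 1.0049506564559971}
side [[451.91816083   0.         264.63273853]
 [  0.         451.91816083 191.97733299]
 [  0.           0.           1.        ]] [[ 0.03062159 -0.6367659   0.7704489   0.03870503]
 [-0.99953047 -0.01867497  0.02429185 -0.0328063 ]
 [-0.00108011 -0.77083101 -0.63703877  0.62413364]
 [ 0.          0.          0.          1.        ]]
sharpener [(0.58, [207.1, 159.4, 343.9, 336.2])]
wheel [(0.62, [276.5, 165.2, 316.5, 251
[... 380 characters left out ...]
86813078 194.44401322]
 [  0.           0.           1.        ]] [[ 2.96545886e-03 -9.88112468e-01  1.53704121e-01  4.65173783e-01]
 [-9.99886011e-01 -6.54374832e-04  1.50843379e-02 -1.35057562e-02]
 [-1.48044422e-02 -1.53731332e-01 -9.88001774e-01  1.19444116e+00]
 [ 0.00000000e+00  0.00000000e+00  0.00000000e+00  1.00000000e+00]]
sharpener [(0.63, [224.5, 164.5, 318.2, 287.8])]
wheel [(0.59, [270.8, 179.3, 302.4, 264.8])]
guide [(0.79, [225.4, 164.1, 314.9, 282.3])]
bolt_knob [(0.55, [234.7, 216.2, 267.8, 224.3])]
mark [(0.73, [269.6, 179.1, 299.3, 266.2])]
carton [(0.55, [318.4, 208.5, 355.9, 249.9])]
oil [(0.8, [235.5, 140.8, 254.7, 166.0])]
driver [(0.82, [197.2, 187.0, 218.8, 247.6])]
```

```bash
python3 - <<'E'
import cv2
a=cv2.imread("pics/side0.png")[110:380,130:450]; cv2.imwrite("pics/side0z.png",cv2.resize(a,(800,675),interpolation=cv2.INTER_CUBIC)[:600])
a=cv2.imread("pics/top0.png")[125:305,160:400]; cv2.imwrite("pics/top0z.png",cv2.resize(a,(800,600),interpolation=cv2.INTER_CUBIC))
E
```

```text
(no output)
```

View pics/side0z.png

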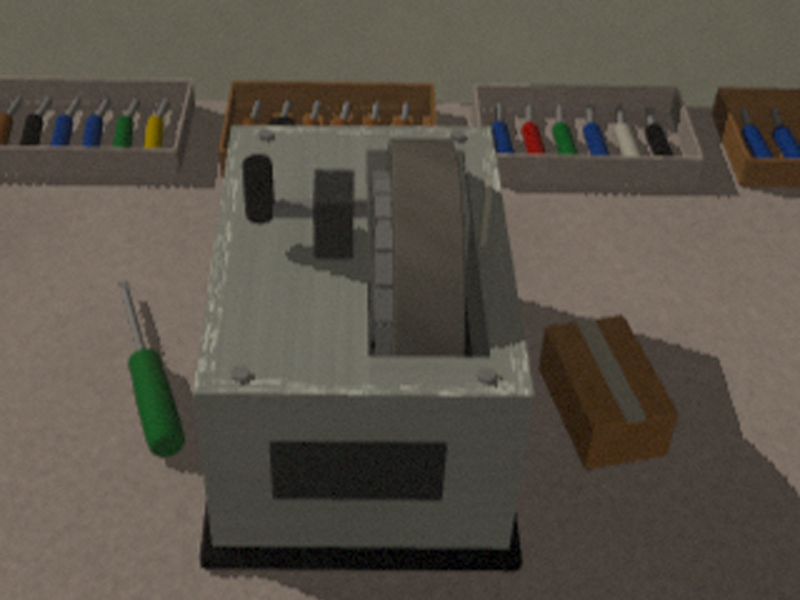

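View pics/top0z.png

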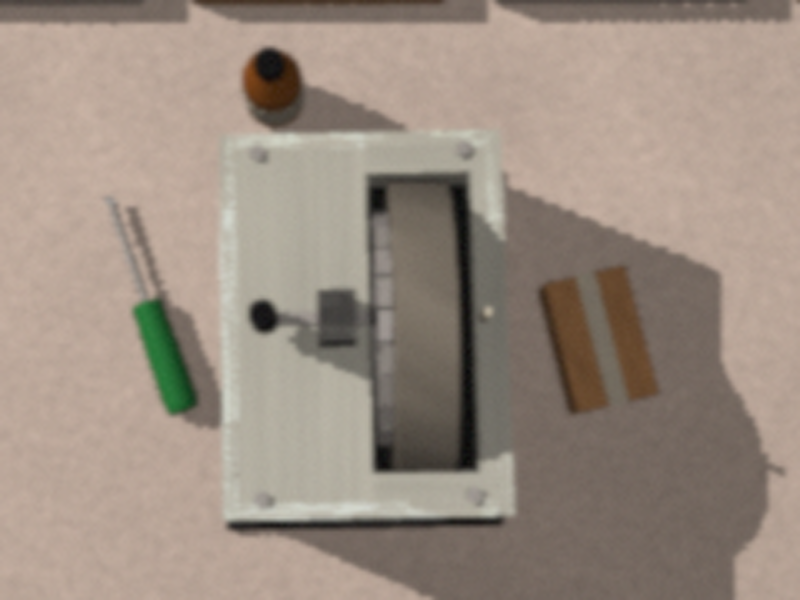

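```bash
cat > h.py <<'E'
from bench import *
import numpy as np, cv2
from scipy.optimize import least_squares
def proj(c,P):
    R=c["pose"];p=(np.atleast_2d(P)-R[:3,3])@R[:3,:3]
    q=p@c["intrinsics"].T
    return q[:,:2]/q[:,2:]
def s2w(pose,P):
    x,y,a=pose;P=np.atleast_2d(P)
    R=np.array([[np.cos(a),-np.sin(a),0],[np.sin(a),np.cos(a),0],[0,0,1]])
    return P@R.T+[x,y,0]
E
python3 - <<'E'
from h import *
T=camera("top");S=camera("side")
z=.155
# far left = +x,+y
pts=np.array([[.135,.138,z],[.135,-.06,z],[-.135,-.06,z],[-.135,.138,z]])
ut=np.array([[225,138],[497,132],[513,515],[230,522]])/3.3333+[160,125]
us=np.array([[232,127],[493,127],[530,393],[198,392]])/2.5+[130,110]
pt=np.array([[0,-.038,.203]]);utp=np.array([[487,311]])/3.333+[160,125]
def f(p,sep=False):
    a=np.vstack([proj(T,s2w(p,pts))-ut,proj(T,s2w(p,pt))-utp])
    b=proj(S,s2w(p,pts))-us
    return a,b
for nm,k in [("both",lambda p:np.vstack(f(p)).ravel()),("top",lambda p:f(p)[0].ravel()),("side",lambda p:f(p)[1].ravel())]:
    r=least_squares(k,[.45,0,0]); print(nm,r.x,np.round(r.fun.reshape(-1,2),1).tolist())
    if nm=="both":
        print("knob px",(proj(T,s2w(r.x,[[0,.102,.218],[0,.099,.218]]))-[160,125])*3.333, "meas 264,315")
        p=r.x
E
```

```text
both [ 0.57330401 -0.07160375  0.01937999] [[-4.7, -7.4], [3.9, -7.3], [3.7, 2.9], [-5.3, 2.3], [1.0, -2.0], [-3.0, -4.8], [2.5, -4.2], [7.9, 5.7], [-7.0, 4.9]]
knob px [[262.11752743 305.84664976]
 [267.05328462 305.75806344]] meas 264,315
top [ 0.56899835 -0.07207996  0.02511741] [[-4.9, -5.1], [3.8, -5.6], [4.3, 4.8], [-4.8, 4.8], [1.3, 0.0]]
side [ 0.57872595 -0.07132056  0.01817755] [[-2.7, -6.6], [2.2, -5.9], [7.1, 2.6], [-6.8, 1.7]]
```

```bash
python3 - <<'E'
from h import *
T=camera("top");S=camera("side")
z=.155
g=np.array([[1,1],[1,-1],[-1,-1],[-1,1]])
ut=np.array([[225,138],[497,132],[513,515],[230,522]])/3.3333+[160,125]
us=np.array([[232,127],[493,127],[530,393],[198,392]])/2.5+[130,110]
pt=np.array([[0,-.038,.203]]);utp=np.array([[487,311]])/3.333+[160,125]
kn=np.array([264,315])/3.333+[160,125]
def f(p):
    pts=np.array([[a*p[3],.039+p[6]+b*p[4],z] for a,b in g])
    a=np.vstack([proj(T,s2w(p[:3],pts))-ut,3*(proj(T,s2w(p[:3],pt))-utp),proj(T,s2w(p[:3],[[0,.102-p[5],.218]]))-kn])
    b=proj(S,s2w(p[:3],pts))-us
    return np.r_[np.vstack([a,b]).ravel(),(p[5]-.0015)/.001]
r=least_squares(f,[.57,-.07,0,.13,.095,.001,0]); print(r.x.round(4),np.round(r.fun[:-1].reshape(-1,2),1).tolist())
p=r.x
# overlay
for nm,c,z0,sz,off in [("top",T,3.3333,(800,600),(160,125)),("side",S,2.5,(800,675),(130,110))]:
    im=c["img"][:,:,::-1]
    x,y=off;a=im[y:y+int(sz[1]/z0),x:x+int(sz[0]/z0)];a=cv2.resize(a,sz,interpolation=cv2.INTER_CUBIC)
    def d(P,col):
        for q in (proj(c,s2w(p[:3],P))+.5-off)*z0: cv2.circle(a,tuple(int(v) for v in q),2,col,-1)
    th=np.linspace(-.9,.9,31)
    for yy in(-.02,.02): d(np.c_[.1*np.sin(th),0*th+yy,.112+.1*np.cos(th)],(0,0,255))
    d([[0,0,.212]],(0,255,0)); d([[0,-.038,.203]],(255,0,0)); d([[0,.102,.218],[0,.102,.176]],(255,0,255))
    zz=np.linspace(.155,.203,10);d(np.c_[0*zz,0*zz-.038,zz],(255,0,0))
    cv2.imwrite(f"pics/ov_{nm}.png",a[:600])
E
```

```text
[ 0.5691 -0.0696  0.0212  0.1232  0.0904  0.0018 -0.0024] [[-0.7, -0.3], [0.3, -0.2], [-0.3, -0.8], [-1.1, -1.3], [0.2, 0.0], [-0.7, -0.6], [1.1, 0.4], [-1.4, 0.9], [1.1, 1.2], [0.3, 0.7]]
```

View pics/ov_top.png

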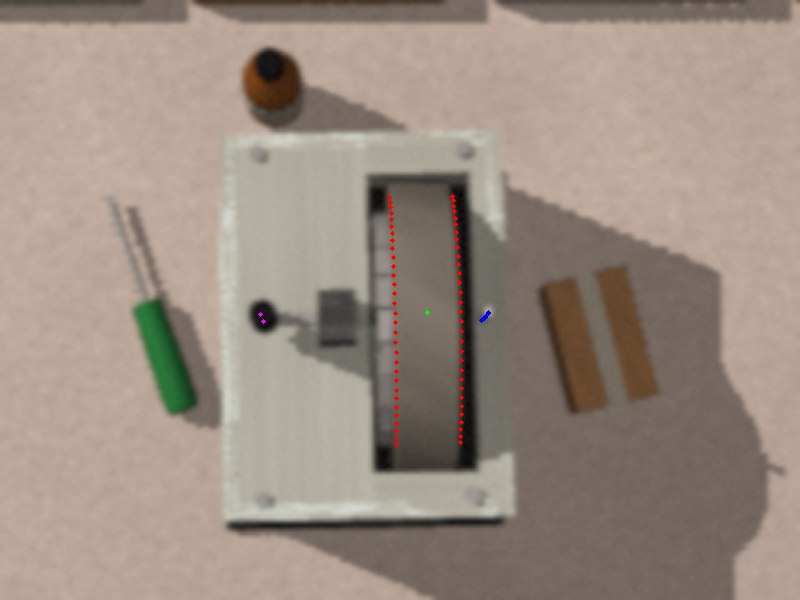

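View pics/ov_side.png

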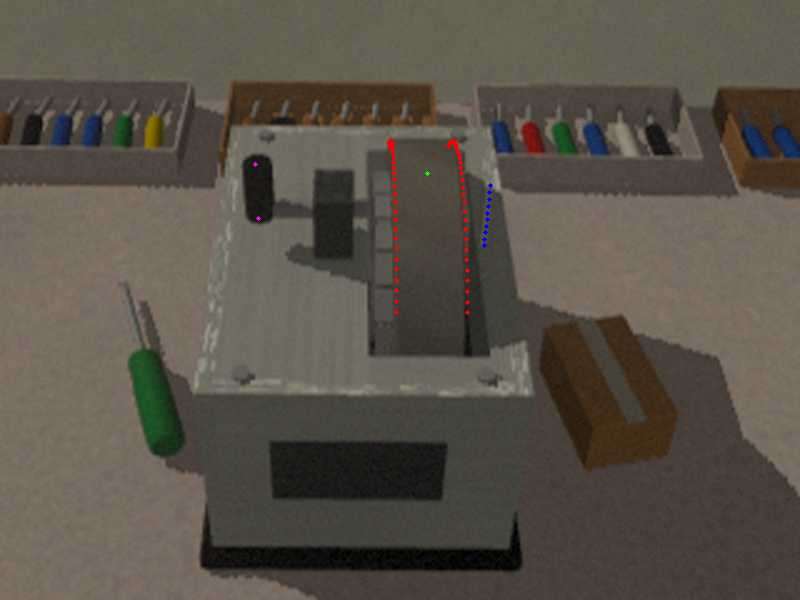

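Emit:
arm_command(motion="0 0 -0.07 0 0 -0.083 0; 0 0 -0.07 0 0 -0.083 0; 0 0 -0.06 0 0 -0.083 0; 0 0 0 0 0 0 0")

```text
time_s: 1.43
eef_pos: [0.1357, 0.5579, 0.2713]
eef_rot: [-0.001, -0.016, 1.0, -0.001]
wrist_force: [0.8, 0.5, 0.3]
opening: 0.457
```

```bash
cat >> h.py <<'E'
from scipy.spatial.transform import Rotation as Ro
POSE=np.array([.5691,-.0696,.0212])
def tool(o=None):
    o=o or get_obs(); q=o["eef_rot"]; return Ro.from_quat([q[1],q[2],q[3],q[0]])
def plan(Pw,o=None):
    """tool-frame shift units to world point, and rotvec units to the straight-down aligned pose"""
    o=o or get_obs(); R=tool(o)
    d=R.inv().apply(np.asarray(Pw)-o["eef_pos"])/.2
    a=POSE[2]
    M=np.array([[-np.cos(a),-np.sin(a),0],[-np.sin(a),np.cos(a),0],[0,0,-1]]); M=np.c_[M[0:3,0],0,0] if 0 else M
    x=np.array([-np.cos(a),-np.sin(a),0]);y=np.array([-np.sin(a),np.cos(a),0]);z=np.array([0,0,-1])
    Rt=Ro.from_matrix(np.c_[x,y,z])
    rv=(R.inv()*Rt).as_rotvec()/np.radians(60)
    return d.round(4),rv.round(4)
def st():
    o=get_obs(); R=tool(o); a=POSE[2]
    p=o["eef_pos"]-[POSE[0],POSE[1],0]; ps=np.array([np.cos(a)*p[0]+np.sin(a)*p[1],-np.sin(a)*p[0]+np.cos(a)*p[1],p[2]])
    print("t",round(o["time_s"],2),"sharp-frame mm",(ps*1000).round(1),"world",o["eef_pos"].round(4),"F",o["wrist_force"].round(2),"op",round(o["opening"],3))
    return o
E
python3 - <<'E'
from h import *
o=st(); print(plan(s2w(POSE,[-.05,0,.25])[0]))
E
```

```text
t 1.43 sharp-frame mm [-420.   636.5  271.3] world [0.1357 0.5579 0.2713] F [0.77 0.52 0.27] op 0.457
(array([-1.8128, -3.2039,  0.1128]), array([-0.0028, -0.0014,  0.0112]))
```

Emit:
arm_command(motion="-0.1 -0.177 0 0 0 0.003 0; -0.1 -0.177 0 0 0 0 0; -0.1 -0.177 0 0 0 0.003 0; -0.1 -0.177 0 0 0 0 0; -0.1 -0.177 0 0 0 0.003 0; -0.1 -0.177 0 0 0 0 0; -0.1 -0.177 0 0 0 0 0; -0.1 -0.177 0 0 0 0 0; -0.1 -0.177 0 0 0 0 0; -0.1 -0.177 0 0 0 0 0")

```text
time_s: 2.27
eef_pos: [0.3415, 0.2017, 0.2654]
eef_rot: [-0.001, -0.005, 1.0, -0.001]
wrist_force: [0.8, 1.0, -0.0]
opening: -0.002
```

```bash
python3 - <<'E'
from h import *
o=st(); print(plan(s2w(POSE,[-.05,0,.25])[0]))
E
```

```text
t 2.27 sharp-frame mm [-221.8  276.   265.4] world [0.3415 0.2017 0.2654] F [ 0.8   0.99 -0.03] op -0.002
(array([-0.8756, -1.3697,  0.0772]), array([-0.0011, -0.0016, -0.0114]))
```

Emit:
arm_command(motion="-0.1 -0.16 0 0 0 0 0; -0.1 -0.16 0 0 0 0 0; -0.1 -0.16 0 0 0 -0.005 0; -0.1 -0.16 0 0 0 0 0; -0.1 -0.16 0 0 0 0 0; -0.1 -0.16 0 0 0 -0.005 0; -0.1 -0.16 0 0 0 0 0; -0.1 -0.16 0 0 0 0 0; -0.08 -0.09 0.04 0 0 0 0;0 0 0 0 0 0 0")

```text
time_s: 3.1
eef_pos: [0.5242, -0.0958, 0.2527]
eef_rot: [0.001, 0.01, 1.0, -0.001]
wrist_force: [-0.9, 0.7, -0.7]
opening: 0.001
```

```bash
python3 - <<'E'
from h import *
o=st(); print(plan(s2w(POSE,[-.04,0,.215])[0]))
E
```

```text
t 3.1 sharp-frame mm [-45.5 -25.2 252.7] world [ 0.5242 -0.0958  0.2527] F [-0.94  0.73 -0.67] op 0.001
(array([-0.0216,  0.1275,  0.188 ]), array([-0.0022,  0.0018, -0.0395]))
```

Emit:
arm_command(motion="-0.05 0.06 0.03 0 0 -0.02 0;-0.045 0.06 0.05 0 0 -0.02 0; 0 0 0.04 0 0 0 0;0 0 0 0 0 0 0;0 0 0 0 0 0 0")

```text
time_s: 3.52
eef_pos: [0.5423, -0.0727, 0.2242]
eef_rot: [-0.002, -0.004, 1.0, -0.0]
wrist_force: [-0.9, -0.2, -0.1]
opening: -0.003
```

```bash
python3 - <<'E'
from h import *
o=st(); print(plan(s2w(POSE,[-.03,0,.214])[0]))
E
```

```text
t 3.52 sharp-frame mm [-26.8  -2.6 224.2] world [ 0.5423 -0.0727  0.2242] F [-0.9  -0.25 -0.1 ] op -0.003
(array([0.0158, 0.0127, 0.0512]), array([-0.0008, -0.003 , -0.0125]))
```

Emit:
arm_command(motion="0 0 0.035 0 0 0 0;0 0 0.015 0 0 0 0;0 0 0 0 0 0 0;0 0 0.005 0 0 0 0;0 0 0 0 0 0 0")

```text
time_s: 3.93
eef_pos: [0.541, -0.0729, 0.2134]
eef_rot: [-0.001, -0.003, 1.0, -0.001]
wrist_force: [0.2, 0.4, 0.3]
opening: 0.001
```

```bash
python3 - <<'E'
from h import *
o=st()
E
```

```text
t 3.93 sharp-frame mm [-28.1  -2.7 213.4] world [ 0.541  -0.0729  0.2134] F [0.19 0.37 0.26] op 0.001
```

Emit:
arm_command(motion="0 0 0.005 0 0 0 0;0 0 0.005 0 0 0 0;0 0 0 0 0 0 0")

```text
time_s: 4.18
eef_pos: [0.5413, -0.0733, 0.2121]
eef_rot: [-0.0, -0.003, 1.0, -0.001]
wrist_force: [-0.2, 0.2, -1.5]
opening: 0.0
```

Emit:
arm_command(motion="0 0 0.005 0 0 0 0;0 0 0 0 0 0 0")

```text
time_s: 4.35
eef_pos: [0.5415, -0.0734, 0.2113]
eef_rot: [-0.0, -0.003, 1.0, -0.001]
wrist_force: [-0.2, 0.3, 0.6]
opening: 0.002
```

Emit:
arm_command(motion="0 0 0.006 0 0 0 0;0 0 0.003 0 0 0 0")

```text
time_s: 4.52
eef_pos: [0.5422, -0.0735, 0.2109]
eef_rot: [0.001, -0.003, 1.0, -0.001]
wrist_force: [-0.1, 0.6, 5.4]
opening: 0.001
```

Emit:
arm_command(motion="0 0 0.006 0 0 0 0")

```text
time_s: 4.6
eef_pos: [0.5427, -0.0735, 0.2109]
eef_rot: [0.002, -0.003, 1.0, -0.002]
wrist_force: [-2.0, 1.9, 8.7]
opening: -0.0
```

Emit:
arm_command(motion="-0.025 0 0 0 0 0 0;-0.03 0 0 0 0 0 0;-0.03 0 0.002 0 0 0 0;-0.03 0 0.004 0 0 0 0")

```text
time_s: 4.93
eef_pos: [0.5678, -0.073, 0.2133]
eef_rot: [0.004, -0.003, 1.0, -0.002]
wrist_force: [-0.2, 1.0, 7.0]
opening: -0.005
```

Emit:
arm_command(motion="-0.03 0 0.005 0 0 0 0;-0.03 0 0.005 0 0 0 0;-0.03 0 0.006 0 0 0 0")

```text
time_s: 5.18
eef_pos: [0.5898, -0.0726, 0.2128]
eef_rot: [0.007, -0.003, 1.0, -0.002]
wrist_force: [-0.2, 1.4, 3.2]
opening: 0.001
```

```bash
python3 - <<'E'
from h import *
o=st()
for n in ["side","top"]:
    c=camera(n); a=c["img"][110:310,170:370,::-1]
    cv2.imwrite(f"pics/{n}1.png",cv2.resize(a,(600,600),interpolation=cv2.INTER_CUBIC))
E
```

```text
t 5.18 sharp-frame mm [ 20.6  -3.4 212.8] world [ 0.5898 -0.0726  0.2128] F [-0.22  1.43  3.16] op 0.001
```

View pics/side1.png

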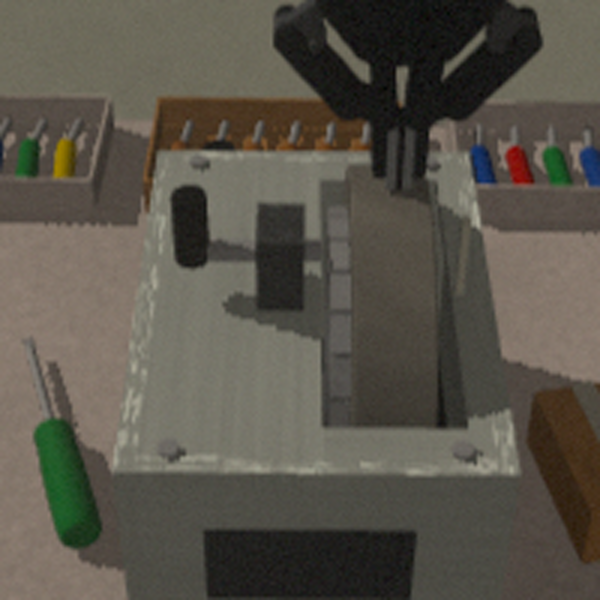

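View pics/top1.png

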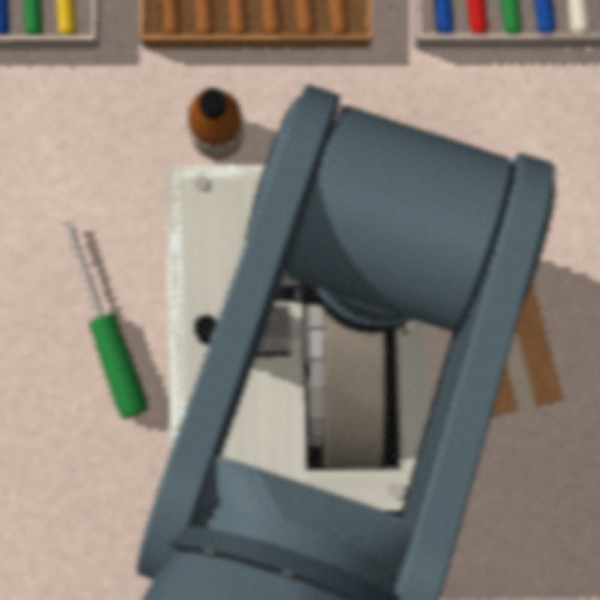

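```bash
python3 - <<'E'
from h import *
o=st(); print(plan(s2w(POSE,[-.03,0,.2155])[0]))
E
```

```text
t 5.28 sharp-frame mm [ 21.   -3.5 212.7] world [ 0.5901 -0.0726  0.2127] F [0.42 2.17 7.33] op -0.001
(array([ 0.2548,  0.0135, -0.0178]), array([-0.0039,  0.0133, -0.0146]))
```

Emit:
arm_command(motion="0 0 -0.03 0 0 0 0;0.13 0.007 -0.005 0 0.013 -0.014 0;0.12 0.006 0.005 0 0 0 0;0 0 0.015 0 0 0 0;0 0 0.01 0 0 0 0;0 0 0.005 0 0 0 0")

```text
time_s: 5.78
eef_pos: [0.5371, -0.0712, 0.2102]
eef_rot: [-0.003, -0.011, 1.0, -0.002]
wrist_force: [-4.0, 1.8, 11.2]
opening: 0.001
```

```bash
python3 - <<'E'
from h import *
o=st(); print(plan(s2w(POSE,[-.03,0,.2105])[0]))
E
```

```text
t 5.78 sharp-frame mm [-32.   -0.9 210.2] world [ 0.5371 -0.0712  0.2102] F [-3.97  1.79 11.17] op 0.001
(array([-0.01  ,  0.0047, -0.0017]), array([-0.004 , -0.006 ,  0.0002]))
```

Emit:
arm_command(motion="-0.03 0 -0.002 0 0 0 0;-0.035 0 -0.001 0 0 0 0;-0.035 0 0.002 0 0 0 0;-0.035 0 0.004 0 0 0 0;-0.035 0 0.005 0 0 0 0;-0.035 0 0.006 0 0 0 0;-0.035 0 0.007 0 0 0 0;-0.035 0 0.008 0 0 0 0")

```text
time_s: 6.45
eef_pos: [0.6021, -0.0699, 0.2111]
eef_rot: [0.003, -0.011, 1.0, -0.002]
wrist_force: [-0.1, 1.0, 1.6]
opening: -0.001
```

```bash
cat >> h.py <<'E'
def snap(nm,n="side"):
    c=camera(n); a=c["img"][110:310,170:370,::-1]
    cv2.imwrite(f"pics/{nm}.png",cv2.resize(a,(600,600),interpolation=cv2.INTER_CUBIC))
    hsv=cv2.cvtColor(c["img"],cv2.COLOR_RGB2HSV).astype(int)
    m=(hsv[...,0]>4)&(hsv[...,0]<22)&(hsv[...,1]>110)&(hsv[...,2]>60)
    m[:, :278]=0; m[:,325:]=0; m[:163]=0;m[260:]=0
    ys,xs=np.nonzero(m); print(n,"orange px",len(xs), (xs.min(),xs.max(),ys.min(),ys.max(),xs.mean(),ys.mean()) if len(xs) else "")
    return c
E
python3 - <<'E'
from h import *
o=st(); print(plan(s2w(POSE,[-.03,0,.2155])[0])); snap("s2")
E
```

```text
t 6.45 sharp-frame mm [ 33.   -1.  211.1] world [ 0.6021 -0.0699  0.2111] F [-0.09  1.04  1.56] op -0.001
(array([ 0.315 ,  0.0049, -0.0235]), array([-0.0048,  0.0049, -0.    ]))
side orange px 0
```

View pics/s2.png

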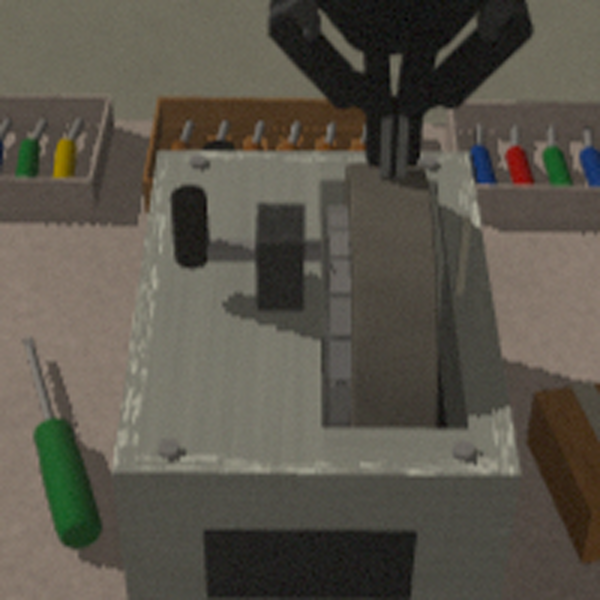

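Emit:
arm_command(motion="0 0 -0.035 0 0 0 0;0.15 0.003 -0.005 0 0.005 0 0;0.15 0.002 0.005 0 0 0 0;0 0 0.012 0 0 0 0;0 0 0.01 0 0 0 0;0 0 0.004 0 0 0 0")

```text
time_s: 7.0
eef_pos: [0.5404, -0.0707, 0.2113]
eef_rot: [-0.003, -0.011, 1.0, -0.002]
wrist_force: [-1.1, 2.4, 5.0]
opening: 0.002
```

```bash
python3 - <<'E'
from h import *
o=st(); print(plan(s2w(POSE,[-.03,0,.2105])[0]));snap("s3")
E
```

```text
t 7.0 sharp-frame mm [-28.8  -0.5 211.3] world [ 0.5404 -0.0707  0.2113] F [-1.05  2.36  4.97] op 0.002
(array([0.0062, 0.0025, 0.004 ]), array([-0.0043, -0.0054,  0.0001]))
side orange px 0
```

Emit:
arm_command(motion="-0.03 0 -0.001 0 0 0 0;-0.04 0 -0.001 0 0 0 0;-0.04 0 0.002 0 0 0 0;-0.04 0 0.004 0 0 0 0;-0.04 0 0.005 0 0 0 0;-0.04 0 0.006 0 0 0 0;-0.04 0 0.008 0 0 0 0;0 0 -0.035 0 0 0 0;0.15 0.003 -0.005 0 0.005 0 0")

```text
time_s: 7.8
eef_pos: [0.5757, -0.0702, 0.2173]
eef_rot: [-0.002, -0.011, 1.0, -0.003]
wrist_force: [-1.3, 0.2, 0.5]
opening: -0.002
```

```bash
python3 - <<'E'
from h import *
o=st(); print(plan(s2w(POSE,[-.03,0,.2155])[0]));snap("s4")
E
```

```text
t 7.8 sharp-frame mm [  6.6  -0.8 217.3] world [ 0.5757 -0.0702  0.2173] F [-1.3   0.18  0.46] op -0.002
(array([0.1829, 0.004 , 0.0098]), array([-0.0053, -0.004 ,  0.0002]))
side orange px 0
```

Emit:
arm_command(motion="0.14 0.002 0 0 0 0 0;0 0 0.012 0 0 0 0;0 0 0.01 0 0 0 0;0 0 0.004 0 0 0 0")

```text
time_s: 8.18
eef_pos: [0.5357, -0.0691, 0.2092]
eef_rot: [-0.011, -0.011, 1.0, -0.002]
wrist_force: [-2.8, 2.7, 6.7]
opening: -0.002
```

```bash
python3 - <<'E'
from h import *
o=st(); print(plan(s2w(POSE,[-.03,0,.2105])[0]));snap("s5")
E
```

```text
t 8.18 sharp-frame mm [-33.4   1.2 209.2] world [ 0.5357 -0.0691  0.2092] F [-2.81  2.74  6.66] op -0.002
(array([-0.0166, -0.0062, -0.0069]), array([-0.0027, -0.0202,  0.0004]))
side orange px 0
```

View pics/s5.png

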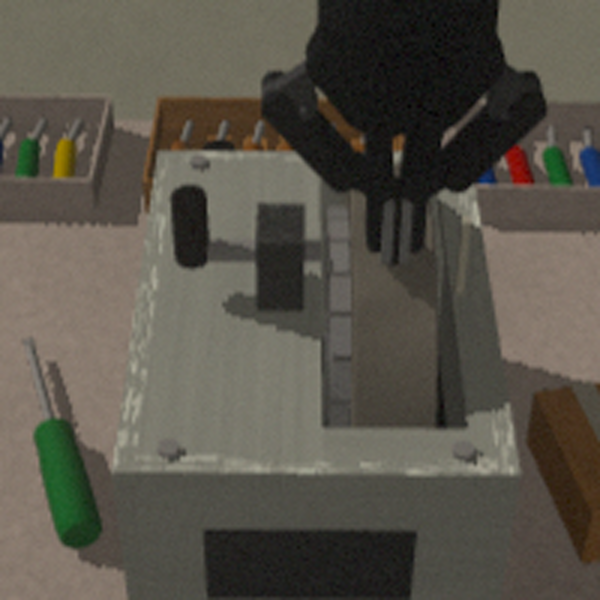

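Emit:
arm_command(motion="-0.03 -0.001 -0.001 0 -0.005 0 0;-0.04 0 -0.002 0 -0.005 0 0;-0.04 0 0.001 0 0 0 0;-0.04 0 0.004 0 0 0 0;-0.04 0 0.005 0 0 0 0;-0.04 0 0.006 0 0 0 0;-0.04 0 0.008 0 0 0 0;0 0 -0.035 0 0 0 0;0.13 0 -0.005 0 0 0 0;0.13 0 0 0 0 0 0")

```text
time_s: 9.07
eef_pos: [0.5495, -0.0699, 0.2167]
eef_rot: [-0.002, -0.011, 1.0, -0.002]
wrist_force: [-0.1, 0.3, -0.3]
opening: -0.0
```

```bash
python3 - <<'E'
from h import *
o=st(); print(plan(s2w(POSE,[-.03,0,.2155])[0]));snap("s6")
E
```

```text
t 9.07 sharp-frame mm [-1.960e+01  1.000e-01  2.167e+02] world [ 0.5495 -0.0699  0.2167] F [-0.13  0.25 -0.3 ] op -0.0
(array([ 0.052 , -0.0005,  0.0062]), array([-0.004 , -0.0031,  0.0014]))
side orange px 209 (np.int64(287), np.int64(316), np.int64(223), np.int64(229), np.float64(301.5693779904306), np.float64(225.98564593301435))
```

Emit:
arm_command(motion="0 0 -0.01 0 0 0 0;0 0 0 0 0 0 0;0 0 0 0 0 0 0")

```text
time_s: 9.37
eef_pos: [0.544, -0.0698, 0.2181]
eef_rot: [-0.005, -0.011, 1.0, -0.002]
wrist_force: [-0.7, -0.4, 0.4]
opening: 0.003
```

```bash
cat >> h.py <<'E'
def marka(c,thr=110):
    hsv=cv2.cvtColor(c["img"],cv2.COLOR_RGB2HSV).astype(int)
    m=(hsv[...,0]>4)&(hsv[...,0]<22)&(hsv[...,1]>thr)&(hsv[...,2]>60)
    th=np.radians(np.arange(-75,75,.25)); best=[]
    s=[]
    for yy in np.linspace(-.016,.016,17):
        P=s2w(POSE,np.c_[.099*np.sin(th),0*th+yy,.112+.099*np.cos(th)])
        uv=proj(c,P); v=cv2.remap(m.astype(np.float32),uv[:,0].astype(np.float32)[None],uv[:,1].astype(np.float32)[None],cv2.INTER_LINEAR)[0]
        if v.sum()>.5: s.append((v*np.degrees(th)).sum()/v.sum())
    return (np.median(s),len(s)) if s else None
E
python3 - <<'E'
from h import *
o=st(); print(plan(s2w(POSE,[-.03,0,.2155])[0]));
for i in range(2):
    c=snap("s7"+str(i)); print(marka(c))
E
```

```text
t 9.37 sharp-frame mm [-25.1   0.3 218.1] world [ 0.544  -0.0698  0.2181] F [-0.73 -0.38  0.36] op 0.003
(array([ 0.0244, -0.0016,  0.0132]), array([-0.0039, -0.0089,  0.0008]))
side orange px 209 (np.int64(287), np.int64(316), np.int64(223), np.int64(229), np.float64(301.5693779904306), np.float64(225.98564593301435))
(np.float64(-44.69924554183813), 17)
side orange px 209 (np.int64(287), np.int64(316), np.int64(223), np.int64(229), np.float64(301.5693779904306), np.float64(225.98564593301435))
(np.float64(-44.69924554183813), 17)
```

View pics/s71.png

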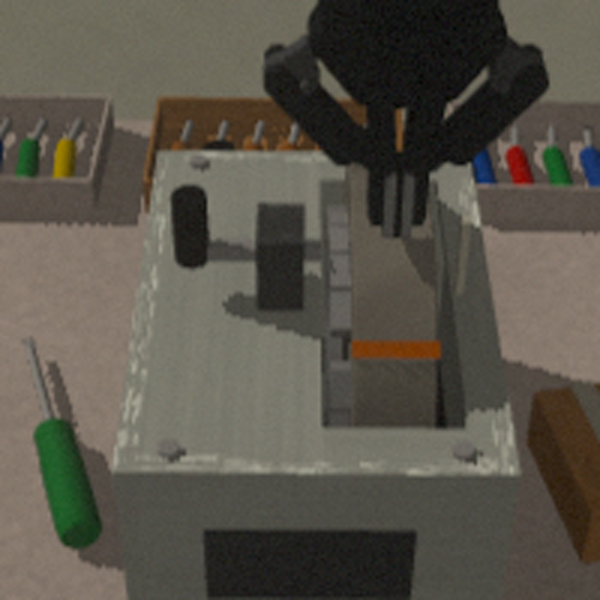

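Emit:
arm_command(motion="0.01 0 0.012 0 -0.005 0 0;0 0 0.016 0 0 0 0;0 0 0.007 0 0 0 0;0 0 0.004 0 0 0 0")

```text
time_s: 9.8
eef_pos: [0.5435, -0.0701, 0.2096]
eef_rot: [-0.001, -0.011, 1.0, -0.002]
wrist_force: [-2.1, 0.1, 7.3]
opening: 0.001
```

```bash
python3 - <<'E'
from h import *
o=st()
E
```

```text
t 9.8 sharp-frame mm [-2.560e+01  1.000e-01  2.096e+02] world [ 0.5435 -0.0701  0.2096] F [-2.11  0.15  7.26] op 0.001
```

Emit:
arm_command(motion="-0.025 0 -0.001 0 0 0 0;-0.03 0 -0.001 0 0 0 0;-0.03 0 0.002 0 0 0 0;-0.03 0 0.004 0 0 0 0;-0.03 0 0.004 0 0 0 0;-0.03 0 0.005 0 0 0 0;-0.03 0 0.006 0 0 0 0;-0.015 0 0.006 0 0 0 0;0 0 0.004 0 0 0 0;0 0 0.003 0 0 0 0")

```text
time_s: 10.63
eef_pos: [0.5972, -0.0691, 0.2096]
eef_rot: [0.006, -0.012, 1.0, -0.003]
wrist_force: [-0.3, 2.0, 5.4]
opening: 0.0
```

```bash
python3 - <<'E'
from h import *
o=st(); print(plan(s2w(POSE,[-.03,0,.2155])[0]));
for i in range(2):
    c=snap("s8"+str(i)); print(marka(c))
E
```

```text
t 10.63 sharp-frame mm [ 28.1  -0.  209.6] world [ 0.5972 -0.0691  0.2096] F [-0.31  1.98  5.37] op 0.0
(array([ 0.29  ,  0.0007, -0.033 ]), array([-0.0064,  0.0106,  0.0021]))
side orange px 157 (np.int64(287), np.int64(315), np.int64(188), np.int64(195), np.float64(301.6369426751592), np.float64(190.2484076433121))
(np.float64(-12.686950146627566), 17)
side orange px 149 (np.int64(287), np.int64(315), np.int64(188), np.int64(194), np.float64(301.241610738255), np.float64(190.1208053691275))
(np.float64(-12.666178623718887), 17)
```

Emit:
arm_command(motion="0 0 -0.04 0 0 0 0;0.1 0 0 0 0.01 0 0;0.06 0 0 0 0 0 0;0 0 0.01 0 0 0 0;0 0 0.008 0 0 0 0")

```text
time_s: 11.15
eef_pos: [0.564, -0.0699, 0.2127]
eef_rot: [-0.002, -0.012, 1.0, -0.003]
wrist_force: [0.2, 0.1, 0.4]
opening: -0.004
```

```bash
python3 - <<'E'
from h import *
o=st(); print(plan(s2w(POSE,[-.005,0,.212])[0])); print(marka(camera("side")))
E
```

```text
t 11.15 sharp-frame mm [-5.100e+00 -1.000e-01  2.127e+02] world [ 0.564  -0.0699  0.2127] F [0.24 0.15 0.38] op -0.004
(array([-0.0004,  0.0008,  0.0035]), array([-0.0062, -0.0031,  0.0024]))
(np.float64(-13.139162561576354), 17)
```

Emit:
arm_command(motion="0 0 0.005 0 0 0 0;0 0 0.006 0 0 0 0")

```text
time_s: 11.37
eef_pos: [0.5655, -0.0699, 0.2111]
eef_rot: [-0.001, -0.012, 1.0, -0.003]
wrist_force: [-0.8, 1.7, 11.0]
opening: -0.002
```

Emit:
arm_command(motion="0 0 0.005 0 0 0 0")

```text
time_s: 11.45
eef_pos: [0.5667, -0.0699, 0.2111]
eef_rot: [0.0, -0.012, 1.0, -0.003]
wrist_force: [-0.0, 0.3, 5.9]
opening: 0.001
```

Emit:
arm_command(motion="-0.018 0 0.004 0 0 0 0;-0.018 0 0.004 0 0 0 0;-0.018 0 0.005 0 0 0 0;-0.01 0 0.005 0 0 0 0;0 0 0.004 0 0 0 0")

```text
time_s: 11.87
eef_pos: [0.5854, -0.0695, 0.2106]
eef_rot: [0.005, -0.012, 1.0, -0.004]
wrist_force: [-0.1, 1.0, 5.9]
opening: -0.001
```

```bash
python3 - <<'E'
from h import *
o=st(); print(marka(snap("s9")));print(marka(camera("side")))
E
```

```text
t 11.87 sharp-frame mm [ 16.3  -0.3 210.6] world [ 0.5854 -0.0695  0.2106] F [-0.07  1.05  5.88] op -0.001
side orange px 143 (np.int64(286), np.int64(314), np.int64(178), np.int64(185), np.float64(300.45454545454544), np.float64(180.1048951048951))
(np.float64(17.55531732418525), 17)
(np.float64(17.640128755364806), 17)
```

View pics/s9.png

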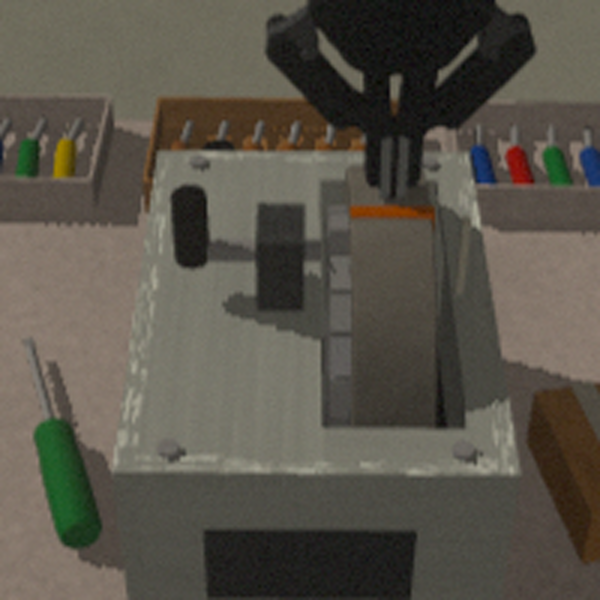

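```bash
sed -i 's/    th=np.radians(np.arange(-75,75,.25)); best=\[\]/    m[:172]=0; m[:,:280]=0; m[:,325:]=0\n    th=np.radians(np.arange(-75,25,.25)); best=[]/' h.py; python3 - <<'E'
from h import *
c=camera("side");print(marka(c))
for a in(-3,0,3): print(a,proj(c,s2w(POSE,[[.099*np.sin(np.radians(a)),y,.112+.099*np.cos(np.radians(a))] for y in(-.02,.02)])))
import cv2
im=c["img"][160:210,270:330,::-1]; cv2.imwrite("pics/z9.png",cv2.resize(im,(720,600),interpolation=cv2.INTER_NEAREST))
# pointer pixel predicted
print("pointer",proj(c,s2w(POSE,[[0,-.038,.203],[0,-.038,.155]])))
E
```

```text
(np.float64(-0.600967007963595), 17)
-3 [[314.38407909 181.75424714]
 [287.2674449  181.61898198]]
0 [[314.12708422 179.51965347]
 [287.16845105 179.38623528]]
3 [[313.86064946 177.45476838]
 [287.06505474 177.32312949]]
pointer [[325.80774974 183.79743067]
 [323.19248053 207.82544335]]
```

View pics/z9.png

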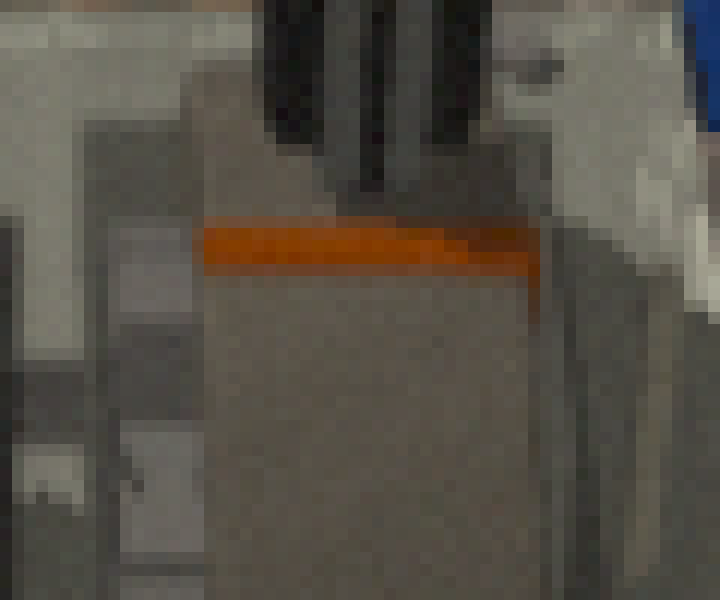

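Emit:
arm_command(motion="0 0 -0.04 0 0 0 0;0 0 -0.1 0 0.005 0 0;0 0 -0.06 0 0.005 0 0;0.03 0.18 0 0 0 0 0;0.03 0.2 0 0 0 0 0;0.03 0.2 0 0 0 0 0;0 0.2 0 0 0 0 0;0 0.1 0 0 0 0 0;0 0 0 0 0 0 0")

```text
time_s: 12.77
eef_pos: [0.5643, 0.11, 0.2506]
eef_rot: [-0.003, -0.008, 1.0, -0.004]
wrist_force: [0.7, -0.1, 0.4]
opening: 0.004
```

```bash
python3 - <<'E'
from h import *
o=st(); print(plan(s2w(POSE,[0,.145,.23])[0]))
c=camera("side");print(marka(c))
im=c["img"][160:210,270:330,::-1]; cv2.imwrite("pics/z10s.png",cv2.resize(im,(720,600),interpolation=cv2.INTER_NEAREST))
c=camera("top");im=c["img"][165:265,220:320,::-1]; cv2.imwrite("pics/z10t.png",cv2.resize(im,(600,600),interpolation=cv2.INTER_NEAREST))
E
```

```text
t 12.77 sharp-frame mm [ -1.  179.6 250.6] world [0.5643 0.11   0.2506] F [ 0.67 -0.12  0.36] op 0.004
(array([-0.0061, -0.1723,  0.1041]), array([-0.0076, -0.0052, -0.004 ]))
(np.float64(-1.296572819365873), 17)
```

View pics/z10s.png

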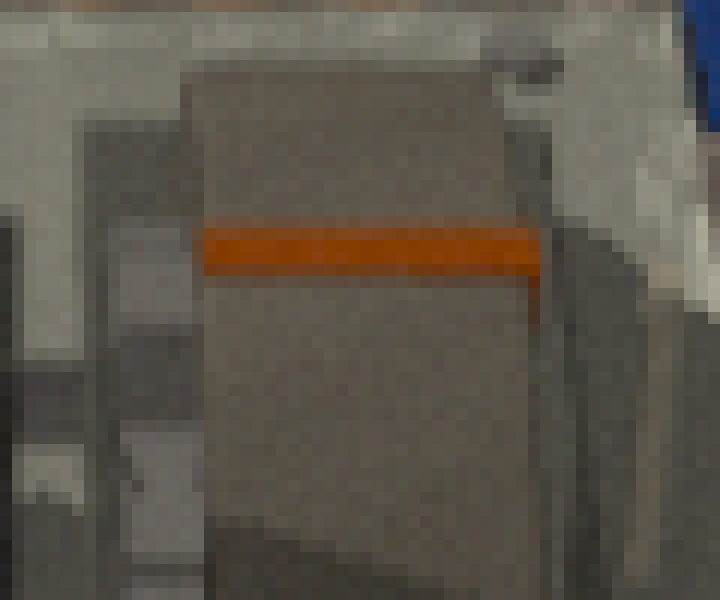

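View pics/z10t.png

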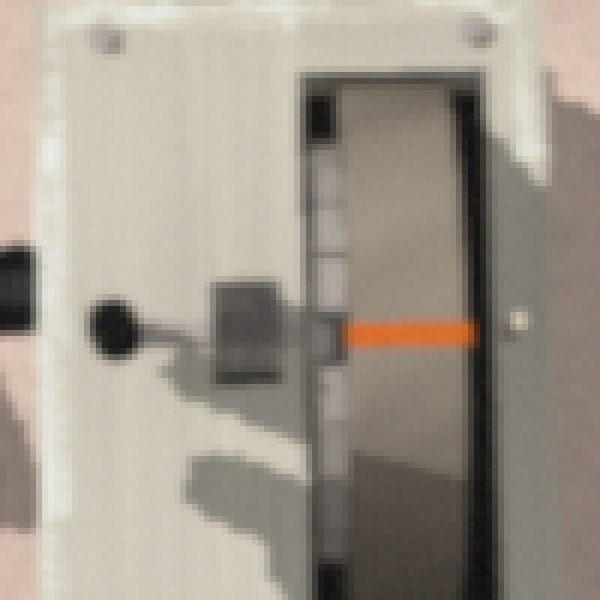

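```bash
cat >> h.py <<'E'
def topangle():
    c=camera("top"); im=c["img"]
    hsv=cv2.cvtColor(im,cv2.COLOR_RGB2HSV).astype(int)
    m=(hsv[...,0]>4)&(hsv[...,0]<16)&(hsv[...,1]>130)
    m[:,:274]=0;m[:,303:]=0;m[:175]=0;m[265:]=0
    ys,xs=np.nonzero(m)
    if not len(xs): print("no mark");return
    w=im[213:224,302:311].astype(float).mean(2); bg=np.median(w); w=np.clip(w-bg-30,0,None)
    Y,X=np.mgrid[213:224,302:311]; pp=np.array([(w*X).sum()/w.sum(),(w*Y).sum()/w.sum()])
    pm=np.array([xs.mean(),ys.mean()])
    pred=proj(c,s2w(POSE,[[0,-.038,.203]]))[0]
    off=pp-pred
    f=lambda a:proj(c,s2w(POSE,[[.099*np.sin(a),0,.112+.099*np.cos(a)]]))[0]
    from scipy.optimize import brentq
    g=lambda a,o:f(a)[1]+o-pm[1]
    print("n",len(xs),"mark px",pm.round(2),"pointer px",pp.round(2),"pred",pred.round(2),"mark at 0:",f(0).round(2),
      "angle deg rel pointer %.2f abs %.2f"%(np.degrees(brentq(lambda a:g(a,off[1]),-1,1)),np.degrees(brentq(lambda a:g(a,0),-1,1))))
E
python3 - <<'E'
from h import *
topangle()
E
```

```text
n 93 mark px [288.34 220.43] pointer px [306.17 217.83] pred [306.21 218.34] mark at 0: [287.88 218.29] angle deg rel pointer -3.11 abs -2.52
```

Emit:
arm_command(motion="0 -0.18 0 0 0 0 0;0 -0.2 0 0 0 0 0;0 -0.2 0 0 0 0 0;0 -0.18 0 0 0 0 0;0 -0.09 0 0 0 0 0;0 0 0.07 0 0 0 0;0 0 0.05 0 0 0 0;0 0 0.03 0 0 0 0;0 0 0 0 0 0 0")

```text
time_s: 13.67
eef_pos: [0.5659, -0.0874, 0.2205]
eef_rot: [-0.003, 0.0, 1.0, -0.007]
wrist_force: [0.7, 0.5, -0.8]
opening: 0.005
```

```bash
python3 - <<'E'
from h import *
o=st(); print(plan(s2w(POSE,[0,0,.2125])[0]))
E
```

```text
t 13.67 sharp-frame mm [ -3.6 -17.8 220.5] world [ 0.5659 -0.0874  0.2205] F [ 0.69  0.52 -0.8 ] op 0.005
(array([-0.0161,  0.0898,  0.0388]), array([-0.0135, -0.0062, -0.0212]))
```

Emit:
arm_command(motion="-0.008 0.09 0.01 -0.013 -0.006 -0.02 0;-0.006 0 0.02 0 0 0 0;0 0 0.005 0 0 0 0;0 0 0.004 0 0 0 0")

```text
time_s: 14.0
eef_pos: [0.5688, -0.0669, 0.2119]
eef_rot: [-0.0, -0.012, 1.0, 0.0]
wrist_force: [-0.4, -0.0, 0.3]
opening: 0.007
```

```bash
python3 - <<'E'
from h import *
o=st(); print(plan(s2w(POSE,[0,0,.2105])[0]))
E
```

```text
t 14.0 sharp-frame mm [ -0.3   2.7 211.9] world [ 0.5688 -0.0669  0.2119] F [-0.4  -0.02  0.34] op 0.007
(array([-0.0013, -0.0135,  0.0071]), array([ 0.0009, -0.0006,  0.0021]))
```

Emit:
arm_command(motion="0 0 0.006 0 0 0 0;0 0 0.005 0 0 0 0")

```text
time_s: 14.17
eef_pos: [0.5696, -0.0662, 0.2108]
eef_rot: [0.001, -0.013, 1.0, -0.0]
wrist_force: [-0.4, -1.4, 6.2]
opening: 0.004
```

Emit:
arm_command(motion="-0.01 0 0.004 0 0 0 0;-0.01 0 0.004 0 0 0 0;0 0 0.003 0 0 0 0")

```text
time_s: 14.42
eef_pos: [0.5753, -0.0662, 0.2107]
eef_rot: [0.003, -0.013, 1.0, -0.001]
wrist_force: [-0.4, 0.2, 5.8]
opening: -0.003
```

```bash
python3 - <<'E'
from h import *
o=st(); c=camera("side");print(marka(c))
im=c["img"][160:210,270:330,::-1]; cv2.imwrite("pics/z11s.png",cv2.resize(im,(720,600),interpolation=cv2.INTER_NEAREST))
E
```

```text
t 14.42 sharp-frame mm [  6.3   3.3 210.7] world [ 0.5753 -0.0662  0.2107] F [-0.37  0.19  5.79] op -0.003
(np.float64(2.3571802935010484), 11)
```

Emit:
arm_command(motion="0 0 -0.04 0 0 0 0;0 0 -0.1 0 0.003 0 0;0 0 -0.06 0 0 0 0;0.01 0.18 0 0 0 0 0;0.01 0.2 0 0 0 0 0;0.01 0.2 0 0 0 0 0;0 0.2 0 0 0 0 0;0 0.08 0 0 0 0 0;0 0 0 0 0 0 0")

```text
time_s: 15.22
eef_pos: [0.5639, 0.1092, 0.2538]
eef_rot: [0.0, -0.009, 1.0, -0.0]
wrist_force: [-0.1, -0.4, 0.1]
opening: 0.003
```

```bash
python3 - <<'E'
from h import *
o=st(); print(plan(s2w(POSE,[0,.145,.23])[0]))
c=camera("side");print(marka(c))
topangle()
c=camera("top");im=c["img"][165:265,220:320,::-1]; cv2.imwrite("pics/z12t.png",cv2.resize(im,(600,600),interpolation=cv2.INTER_NEAREST))
E
```

```text
t 15.22 sharp-frame mm [ -1.4 178.9 253.8] world [0.5639 0.1092 0.2538] F [-0.09 -0.38  0.14] op 0.003
(array([-0.0077, -0.1693,  0.1193]), array([-0.0008,  0.0007, -0.0032]))
(np.float64(2.935244845360825), 17)
n 93 mark px [288.56 217.42] pointer px [306.15 217.83] pred [306.21 218.34] mark at 0: [287.88 218.29] angle deg rel pointer 0.43 abs 1.03
```

View pics/z12t.png

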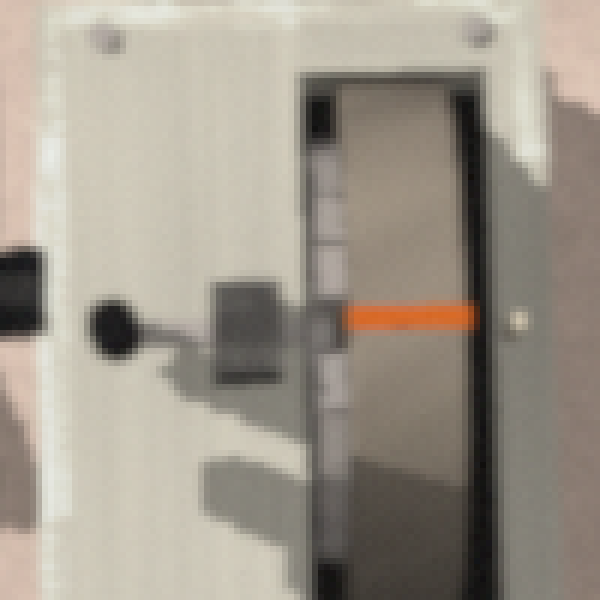

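Emit:
arm_command(motion="-0.005 -0.08 0.02 0 0 0 0;-0.003 -0.045 0.08 0 0 0 0;0 0 0.1 0 0 0 0;0 0 0.1 0 0 0 0;0 0 0.04 0 0 0 0;0 0 0 0 0 0 0")

```text
time_s: 15.87
eef_pos: [0.5688, 0.0685, 0.1853]
eef_rot: [0.002, -0.002, 1.0, -0.003]
wrist_force: [-0.3, 0.1, -0.1]
opening: -0.001
```

```bash
python3 - <<'E'
from h import *
o=st(); print(plan(s2w(POSE,[0,.126,.182])[0]))
c=camera("top");im=c["img"][165:265,220:320,::-1]; cv2.imwrite("pics/z13t.png",cv2.resize(im,(600,600),interpolation=cv2.INTER_NEAREST)); snap("s13")
E
```

```text
t 15.87 sharp-frame mm [  2.7 138.1 185.3] world [0.5688 0.0685 0.1853] F [-0.27  0.07 -0.15] op -0.001
(array([ 0.0123, -0.0607,  0.0167]), array([-0.0055,  0.0041, -0.0169]))
side orange px 126 (np.int64(286), np.int64(314), np.int64(176), np.int64(183), np.float64(300.57936507936506), np.float64(177.77777777777777))
```

View pics/s13.png

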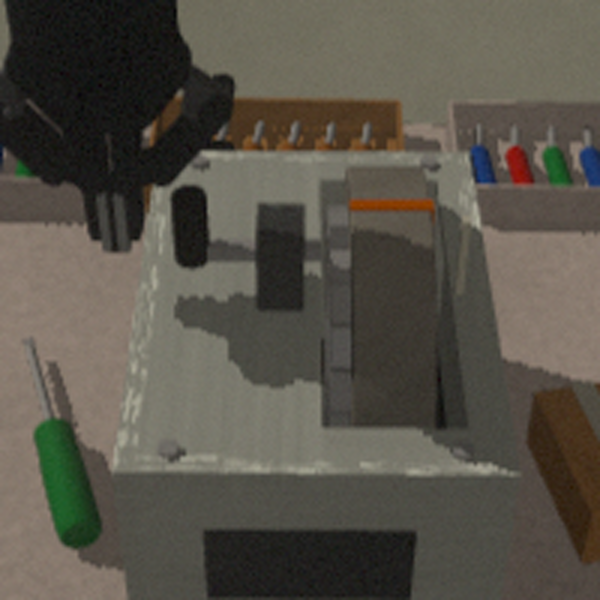

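Emit:
arm_command(motion="0.012 -0.02 0.015 0 0 -0.015 0;0 -0.02 0 0 0 0 0;0 -0.015 0 0 0 0 0;0 0 0 0 0 0 0")

```text
time_s: 16.3
eef_pos: [0.5696, 0.0562, 0.188]
eef_rot: [0.006, -0.011, 1.0, -0.003]
wrist_force: [0.2, 0.7, 0.7]
opening: 0.003
```

Emit:
arm_command(motion="0 -0.01 0 0 0 0 0;0 -0.01 0 0 0 0 0")

```text
time_s: 16.47
eef_pos: [0.5701, 0.0523, 0.1892]
eef_rot: [0.007, -0.011, 1.0, -0.003]
wrist_force: [0.1, 1.5, -0.9]
opening: -0.002
```

```bash
python3 - <<'E'
from h import *
o=st()
E
```

```text
t 16.47 sharp-frame mm [  3.6 121.8 189.2] world [0.5701 0.0523 0.1892] F [ 0.09  1.48 -0.93] op -0.002
```

Emit:
arm_command(motion="0.01 0 0.02 0 0.01 0 0;0.005 0 0.015 0 0 0 0;0 -0.01 0 0 0 0 0")

```text
time_s: 16.72
eef_pos: [0.5676, 0.0505, 0.1825]
eef_rot: [0.003, -0.011, 1.0, -0.003]
wrist_force: [-0.2, 2.5, 0.8]
opening: 0.001
```

```bash
python3 - <<'E'
from h import *
o=st();print(plan(s2w(POSE,[0,.11,.183])[0]))
E
```

```text
t 16.72 sharp-frame mm [  1.1 120.1 182.5] world [0.5676 0.0505 0.1825] F [-0.16  2.51  0.78] op 0.001
(array([ 0.0055, -0.0506, -0.0023]), array([-0.0056,  0.0049,  0.0011]))
```

Emit:
arm_command(motion="0.003 -0.01 0 0 0 0 0;0 -0.01 0 0 0 0 0")

```text
time_s: 16.88
eef_pos: [0.5672, 0.0468, 0.1823]
eef_rot: [0.003, -0.012, 1.0, -0.003]
wrist_force: [-0.4, 1.5, 0.7]
opening: 0.003
```

Emit:
arm_command(motion="0 -0.01 0.003 0 0.003 0 0;0 -0.01 0 0 0 0 0")

```text
time_s: 17.05
eef_pos: [0.5672, 0.0426, 0.1818]
eef_rot: [0.001, -0.012, 1.0, -0.003]
wrist_force: [-0.1, 1.9, 0.7]
opening: -0.004
```

```bash
python3 - <<'E'
from h import *
o=st();print(plan(s2w(POSE,[0,.11,.183])[0]))
E
```

```text
t 17.05 sharp-frame mm [  0.5 112.2 181.8] world [0.5672 0.0426 0.1818] F [-0.12  1.94  0.72] op -0.004
(array([ 0.0025, -0.0113, -0.0061]), array([-0.0049,  0.0017,  0.0021]))
```

Emit:
arm_command(motion="0 -0.007 0 0 0 0 0;0 -0.007 0 0 0 0 0")

```text
time_s: 17.22
eef_pos: [0.5672, 0.0414, 0.1818]
eef_rot: [0.001, -0.012, 1.0, -0.0]
wrist_force: [0.4, 11.8, 3.1]
opening: -0.002
```

Emit:
arm_command(motion="0 -0.007 0 0 0 0 0")

```text
time_s: 17.3
eef_pos: [0.5672, 0.0416, 0.1819]
eef_rot: [0.001, -0.012, 1.0, 0.001]
wrist_force: [1.3, 8.8, 1.3]
opening: -0.0
```

Emit:
arm_command(motion="0 0.03 0 0 0 0 0;0 0.1 0 0 0 0 0;0 0.1 0 0 0 0 0;0 0.08 -0.06 0 0 0 0;0 0.1 -0.15 0 0 0 0;0 0.1 -0.15 0 0 0 0;0 0 0 0 0 0 0;0 0 0 0 0 0 0")

```text
time_s: 17.97
eef_pos: [0.563, 0.1453, 0.2538]
eef_rot: [-0.002, -0.01, 1.0, -0.001]
wrist_force: [-0.0, -0.2, -1.0]
opening: -0.001
```

```bash
python3 - <<'E'
from h import *
o=st(); c=camera("side");print(marka(c)); snap("s14")
topangle()
c=camera("top");im=c["img"][165:265,220:320,::-1]; cv2.imwrite("pics/z14t.png",cv2.resize(im,(600,600),interpolation=cv2.INTER_NEAREST))
for t in (0,.003,.006,.014): print(t,"knob top px",((proj(c,s2w(POSE,[[0,.102-t,.218]]))-[220,165]+.5)*6).round(0))
for n in("carton","oil","driver"): print(n,[(d["conf"],d["box"]) for d in search_frame("top",n)[:1]])
E
```

```text
t 17.97 sharp-frame mm [ -1.6 215.  253.8] world [0.563  0.1453 0.2538] F [-0.03 -0.19 -0.98] op -0.001
(np.float64(2.90374677002584), 17)
side orange px 126 (np.int64(286), np.int64(314), np.int64(176), np.int64(183), np.float64(300.62698412698415), np.float64(177.78571428571428))
n 90 mark px [288.7  217.44] pointer px [306.16 217.82] pred [306.21 218.34] mark at 0: [287.88 218.29] angle deg rel pointer 0.39 abs 1.00
0 knob top px [[109. 327.]]
0.003 knob top px [[118. 326.]]
0.006 knob top px [[127. 326.]]
0.014 knob top px [[150. 326.]]
carton [(0.82, [318.9, 209.5, 356.2, 249.9])]
oil [(0.85, [235.0, 143.2, 252.3, 164.1])]
driver [(0.58, [227.1, 166.5, 313.0, 284.2])]
```

View pics/z14t.png

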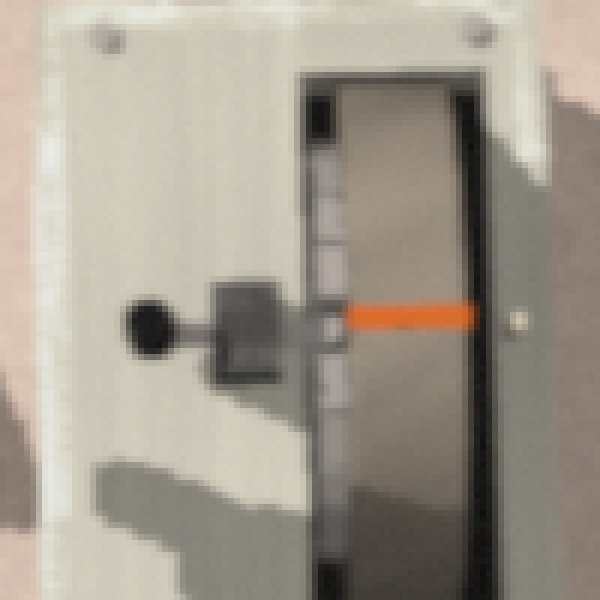

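View pics/s14.png

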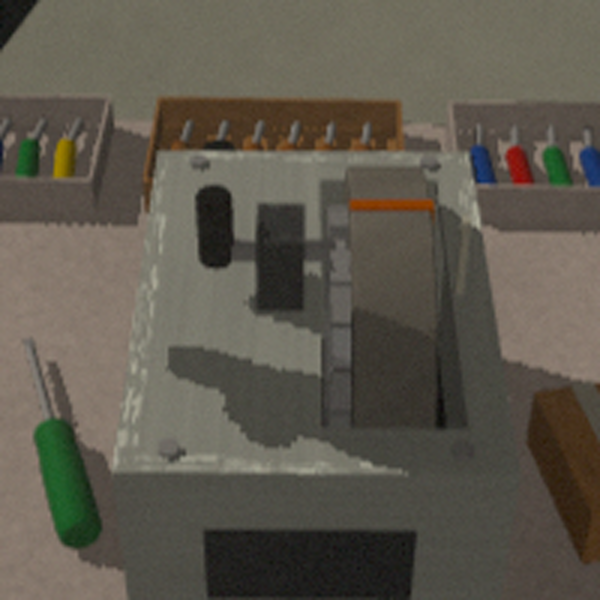

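```bash
python3 -c "
from bench import *
print(hand_in())"
```

```text
the job is handed in; nothing more can be done
None
```

The stone is locked with the orange mark at the top, and the job is handed in at about 18 s on the robot's clock, with the arm clear of everything.

**Rubbing:** I rubbed the top of the rim towards +x with the closed fingertips, mostly at 5–11 N. The highest force I read was about 12 N. Forces were only read at the end of each call, so a short peak in between could have been missed. After the mark came into view I worked it to the top in short braked strokes, then corrected by about 5 mm, after the top camera showed it roughly 3° short.

**Lock bolt:** I pushed the knob in from outside at about 2 N. It came to a hard stop at 9–12 N, and I backed away.

**Last checks:**
- **Bolt:** The knob sits within the picture's accuracy of where it belongs when fully home (14 mm). It moved about 12 mm, and the bolt can be seen in the ring's gap. The 6 mm stop against the ring did not occur.
- **Mark:** Before and after bolting, the top camera put it 0.4° past the top against the pointer and 1.0° past in absolute terms, which is about 1–2 mm. The stone did not move while I bolted it.
- **Disagreement:** The side camera's raw estimate was 2.9° past the top. That camera showed the pointer 1–2 pixels too high, worth about 1.5–2.5°, so I trusted the top camera.
- **Bystanders:** The carton and bottle showed at their starting places, within the detector's accuracy. The detector mistook the sharpener for the screwdriver in the last top picture, but the side view shows the screwdriver where it was.

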